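# Fish the mixing slab out from between the sealer and the cleaner

## Task

The blue ceramic mixing slab has dropped into the gap between the pouch sealer and the ultrasonic cleaner, too narrow for a hand. Draw it out with the orange-handled bent rod, its rubber shoe pressed on the slab just firmly enough to take it along, never hard on the slab or the machines; then stand the rod back on the worktop in front of the sealer and put the slab flat in the steel tray. Leave everything else where it stands.

Things in the scene. Friction and masses are not known exactly. Their poses are not given: they have to be found in the camera images.
- hook: Bent reach rod, 180 g, loose, standing upright on the worktop on its shoe. An upright orange grip 24 x 24 mm, from 90 to 156 mm up, on a steel rod of 9 mm diameter that runs straight down and is bent forward (x) at the bottom into a black rubber shoe 58 long, 30 wide, 12 mm high. Origin on the shaft's axis at the level of the flat sole, z up the shaft; the shoe reaches from x = -14 to +44 mm.
- hook_sole (a point): Middle of the rubber sole, [0.015, 0, 0] in the rod's frame. Pressed on the slab with N newtons it can drag with 0.7 N (times a hidden factor common to all friction), while slab on mat resists with 0.3 (N + the slab's weight): it slips under about 3 N; 8 to 13 N is right. The rod is stiff (about 12 N per mm of height); a hard drag tips it between the fingers.
- hook_grip (a point): Middle of the rod's grip, [0, 0, 0.122] in the rod's frame.
- slab: Blue glazed ceramic mixing slab, a smooth block 80 long (x), 44 wide (y), 20 mm thick, about 190 g, loose, flat on the mat in the gap, 2 to 7 mm from either flank; its far end is within 7 mm of a kraft bin that closes the gap behind it. Origin at the centre of its underside, x away from the robot. It has no hole or lip: it comes along only under a pressed shoe. Chips above 20 N from the rod.
- mat: Grey smooth vinyl bench mat, firm, fixed, 360 long (x), 204 wide (y), in the gap, under the cleaner and out in front of both. Its own block is 12 mm thick, origin at the centre of the block's underside, so its top is 12 mm above the origin; it is let into the worktop and stands only 2 to 8 mm proud, by a different amount each time.
- tray: Shallow open steel instrument tray, 115 (x) by 150 (y) by 16 mm high outside, with a rolled rim to 18 mm, walls and floor 3 mm, 0.7 kg, loose on the worktop; origin at the centre of its underside. Left of it, from y = 0.40 m on and x = 0.43 m back, stands a tall drawer tower: keep clear.
- pouch_sealer: White pouch sealing machine with a tinted lid, fixed, 430 deep (x), about 420 wide, 214 mm high, low and sloping in front; origin under its middle, x to the rear. Front face at x = -0.215 m; its flat right flank, the left wall of the gap, at y = -0.199 m, starts 6 mm above the worktop. The worktop's front edge lies at x = 0.38 m in the world, right of the gap at 0.2 m.
- cleaner: Ultrasonic cleaner, steel body, black front panel with a knob, white lid, fixed, 170 deep (x), 150 wide, 130 mm high; origin under its middle, x to the rear. Front face at x = -0.085 m (knob 16 mm proud), left flank, the right wall of the gap, at y = +0.075 m. The gap is 53 mm wide. The worktop is at z = 0. Sealer and cleaner mark if the rod bears on them with over 20 N.
- tub: Yellow putty tub with lid, 89 mm across, 52 high, loose, on the white board right of the cleaner; bystander. Origin at the centre of its underside.
- pouch: Green sterilisation pouch, 165 x 96 x 18 mm, loose, on the white board at the right; bystander.
- pen: Blue pen, 139 mm long, loose, on the white board at the right; bystander.
- roll_box: White carton of cotton rolls, 60 x 101 x 56 mm, loose, on the worktop left of the sealer; bystander.

How it is judged:
By the outcome, as a careful person would: the job done as asked, in the order asked, and still so for the second after the job is handed in, with the robot touching nothing.
It also fails if it takes over 72 s, if anything falls off the work surface, if the arm or the gripper's body presses on something with over 40 N, if the wrist force passes 120 N, or if a joint passes its speed limit or range.

## Robot

A 7-joint arm with a two-finger parallel gripper is mounted at the origin on a cart in front of the work surface, level with it; the furniture and walls round the work are solid. World frame = base frame: x ahead of the robot, y to its left, z up, the work surface at z = 0. Lengths are in m, angles in rad, forces in N, time in s.
With the tool pointing down it reaches from about 0.35 to 0.9 m from the base axis. Payload 19.9 kg.
Tool frame: the origin (TCP) lies at the very end of the fingers, on their centre line; the grasp point (between the pads) lies 19 mm behind it; z points along the fingers, y is the line along which they close (so a half turn about z gives the same grasp; the last joint's range is limited). The gripper opens to 94 mm and grips with 3 to 60 N. Pads are 16 mm wide; open, the fingers measure 119 mm over their backs; the gripper's body (75 mm by 177 mm) begins 78 mm behind the grasp point.
Start: joints at [-1.145, 0.417, -0.01, 1.614, 0.005, 1.111, -0.053], TCP at [0.281, 0.558, 0.205] pointing down, gripper open.
Joint ranges: [-2.81, 2.81], [-0.39, 2.02], [-1.27, 1.25], [0.06, 2.57], [-1.19, 4.33], [0.19, 2], [-2.82, 2.82]. Speed limits (rad/s): [1.89, 1.89, 2.39, 2.39, 3.01, 3.01, 3.01].

## Interface

Orientations are given as a rotation vector (axis times angle).
In Python, from rig import observe, capture, job_done gives the robot as it stands. The module is installed in compiled form; this text tells all that it offers.
- The arm moves only by the tool send_rows, never from a script. Its argument "targets" is a list of rows, each a list of 7 numbers: the shift along the tool's x, y, z in units of 20 cm (1.0 is 20 cm), then the turn, a rotation vector about the tool's x, y, z in units of 180 degrees (1.0 is 180 degrees), then the opening in per cent of the stroke, from 0 (shut) to 100 (fully open). In form: [[tx, ty, tz, ax, ay, az, grip], ...]. A call has exactly 5 rows; each row is the pose to reach, as a shift and turn from the pose commanded when the call began, along the tool's axes at that moment, turning the shorter way round; what a row does not reach only later rows make up. A row lasts 1/10 s, in which the tool goes at most 50 mm and 8.59 degrees, less where a joint would pass 70% of its speed; a pose out of reach is approached as far as the arm can. A call with a number of a shift or a turn outside -1 to 1 is refused whole. A call with a gripper value outside its range is refused whole. The fingers move at their own pace and stop on an object; "force" is the grip in N (left out, the last holds). Time passes only in rows, so rows that repeat a pose let the fingers close, or fill a call up. It gives the time, the measured TCP pose, the force, the opening and the grip force at its end, in the units of the state.
- observe(): the state, without advancing time (a new reading comes with each control period).
- capture(name): name is "scene" or "top"; returns a dict with "img" (384x512x3 uint8, red, green, blue), "range_z" (384x512 float32, m along the optical axis (not along the pixel's ray), 0 where there is no reading), "fx", "fy", "cx", "cy" (pixels), "extrinsics" (4x4, takes a point from world to camera coordinates). Camera axes: x right, y up, looking along -z (the intrinsics and any distortion apply to the point x, -y, -z); pixel columns grow to the right and rows downward; lengths in m; the calibration is good to about 2 mm. A picture is of the moment at which its call begins.
- job_done(): hands the job in; it is judged then, once.
The state is a dict: "time": time; "q": joint angles; "joint_velocities": joint speeds; "joint_torque": joint torques, N m; "ee_pos": TCP position; "tcp_rot": TCP orientation; "wrist_force": force on the tool from outside, world axes, zero at the start; "moment": the same for the moment, N m; "gripper_width": finger opening in m; "grip_force": force on a finger pad.
Only numpy, scipy, OpenCV 4.12 (cv2) and the standard library are available. Lean on these libraries where they do the work, as an engineer would, in place of code of your own. Each camera call takes 0.05 s, during which the arm holds its last target. There are 200 camera calls.

## Working session

There is one attempt and no reset: what is moved stays moved. The work goes in short steps, Python scripts to look and compute and a tool call to move; the robot and the scene stay as the last step left them, time stands still between calls to the robot, and variables do not carry over. Pictures are saved under pics/ and viewed, at most 10 in all, crops included, and the job is handed in when it is done.

Besides the shell and the picture viewer there is one more tool, called after ">>>" as name(argument=value, ...) on one line, values as JSON. send_rows: Moves the arm, as the interface text tells. Shifts and turns lie within -1 to 1; 1 stands for 20 cm of shift or 180 degrees of turn. Its arguments: {"type":"object","properties":{"targets":{"type":"array"},"force":{"type":"number"}},"required":["targets"]}

```bash
mkdir -p pics
cat > h.py <<'E'
import numpy as np, cv2
from rig import observe, capture, job_done
from scipy.spatial.transform import Rotation as R
def save(c,n): cv2.imwrite('pics/'+n,c['img'][:,:,::-1])
def cloud(c):
    d=c['range_z']; v,u=np.mgrid[:d.shape[0],:d.shape[1]]
    p=np.stack([(u-c['cx'])/c['fx']*d,-(v-c['cy'])/c['fy']*d,-d,np.ones_like(d)],-1)
    w=p@np.linalg.inv(c['extrinsics']).T
    w[d==0]=np.nan
    return w[...,:3]
E
python3 - <<'E'
from h import *
for n in('scene','top'):
    c=capture(n); save(c,n+'0.png'); np.savez(n+'0.npz',**c)
    print(c['fx'],c['cx'],np.linalg.inv(c['extrinsics'])[:3].round(3).tolist(),[k for k in c])
s=observe();print(s['ee_pos'],s['tcp_rot'],s['wrist_force'],s['gripper_width'],s['time'])
print(R.from_rotvec(s['tcp_rot']).as_matrix().round(3))
E
```

```text
403.7519685757027 259.0384075409043 [[0.292, 0.418, -0.86, -0.521], [-0.956, 0.135, -0.259, -0.415], [0.008, 0.898, 0.44, 0.631]] ['img', 'range_z', 'fx', 'fy', 'cx', 'cy', 'extrinsics']
377.92682129368933 256.071175283563 [[-0.002, 0.992, -0.13, 0.415], [-1.0, -0.003, -0.008, -0.127], [-0.008, 0.13, 0.992, 1.253]] ['img', 'range_z', 'fx', 'fy', 'cx', 'cy', 'extrinsics']
[0.28114162 0.55782752 0.20490094] [-7.26575243e-01 -3.05624714e+00  1.67109414e-03] [ 0.44908313 -0.42961274 -1.01434012] 0.09376620348363401 0.1
[[-0.893  0.45  -0.   ]
 [ 0.45   0.893 -0.001]
 [-0.    -0.001 -1.   ]]
```

View pics/scene0.png

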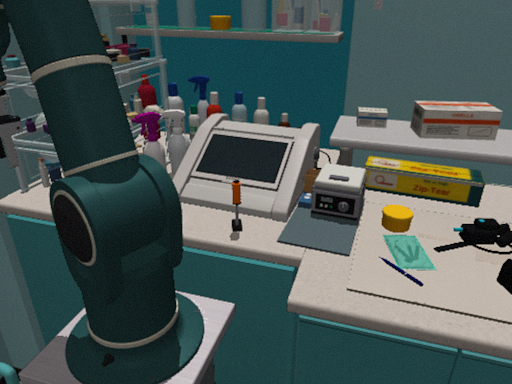

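View pics/top0.png

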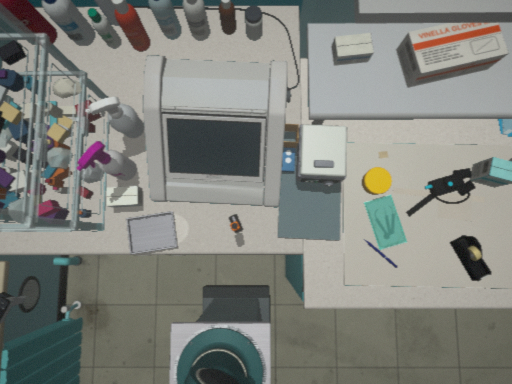

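The scene view shows the hook at (237,205), the cleaner at (340,190) and the mat at (320,228). In the top view the slab shows at about (288,160), the hook at (236,224), the tray at (152,232) and the mat at (310,205).

Run:
```python
from h import *
c=dict(np.load('top0.npz')); 
a=c['img'][110:260,110:360][:,:,::-1]; cv2.imwrite('pics/crop1.png',cv2.resize(a,None,fx=3.2,fy=3.2,interpolation=cv2.INTER_CUBIC))
w=cloud(c); np.set_printoptions(linewidth=220,precision=3,suppress=True)
for n,(u,v) in dict(mat1=(310,205),mat2=(290,230),mat3=(330,230),wt=(200,222),wt2=(250,240),tray=(152,232),slab=(288,155),slab2=(288,165),grip=(234,218),clean=(322,150)).items(): print(n,np.nanmedian(w[v-1:v+2,u-1:u+2].reshape(-1,3),0))
hsv=cv2.cvtColor(c['img'],cv2.COLOR_RGB2HSV)
# slab, blue pixels in gap
m=(hsv[...,0]>98)&(hsv[...,0]<120)&(hsv[...,1]>120)&(w[...,2]>-.02)
m[:, :270]=0; m[:,310:]=0; m[:135]=0;m[200:]=0
p=w[m]; v,u=np.nonzero(m); print('slab',m.sum(),u.min(),u.max(),v.min(),v.max(),np.nanmin(p,0),np.nanmax(p,0),np.nanmedian(p,0))
# orange
m=(hsv[...,0]<15)&(hsv[...,1]>150); m[:, :220]=0; m[:,255:]=0; m[:205]=0;m[245:]=0
p=w[m]; v,u=np.nonzero(m); print('or',m.sum(),u.min(),u.max(),v.min(),v.max()); t=p[p[:,2]>.14]; print('top',np.nanmin(t,0),np.nanmax(t,0),np.nanmean(t,0),len(t))
# rows through gap for depth
for v in (140,150,160,170,180): print(v,[(u,*w[v,u].round(3)) for u in range(276,304,3)])
```

```text
mat1 [ 0.525 -0.295  0.005]
mat2 [ 0.443 -0.228  0.005]
mat3 [ 0.443 -0.359  0.005]
wt [ 0.471  0.069 -0.001]
wt2 [ 0.411 -0.097 -0.002]
tray [0.438 0.226 0.001]
slab [ 0.69  -0.224  0.025]
slab2 [ 0.656 -0.223  0.025]
grip [ 0.483 -0.045  0.016]
clean [ 0.684 -0.32   0.12 ]
slab 26 283 293 155 169 [ 0.643 -0.24   0.02 ] [ 0.691 -0.206  0.033] [ 0.653 -0.218  0.024]
or 24 231 239 222 230
top [ 0.44  -0.069  0.15 ] [ 0.464 -0.046  0.16 ] [ 0.453 -0.059  0.154] 24
140 [(276, np.float64(0.708), np.float64(-0.178), np.float64(0.152)), (279, np.float64(0.707), np.float64(-0.187), np.float64(0.155)), (282, np.float64(0.707), np.float64(-0.196), np.float64(0.154)), (285, np.float64(0.746), np.float64(-0.216), np.float64(0.006)), (288, np.float64(0.746), np.float64(-0.226), np.float64(0.007)), (291, np.float64(0.746), np.float64(-0.236), np.float64(0.008)), (294, np.float64(0.746), np.float64(-0.246), np.float64(0.006)), (297, np.float64(0.731), np.float64(-0.25), np.float64(0.062)), (300, np.float64(0.721), np.float64(-0.256), np.float64(0.102)), (303, np.float64(0.716), np.float64(-0.263),
[... 1930 characters left out ...]
(0.621), np.float64(-0.261), np.float64(0.124))]
180 [(276, np.float64(0.597), np.float64(-0.18), np.float64(0.087)), (279, np.float64(0.596), np.float64(-0.189), np.float64(0.089)), (282, np.float64(0.609), np.float64(-0.204), np.float64(0.007)), (285, np.float64(0.61), np.float64(-0.214), np.float64(0.005)), (288, np.float64(0.609), np.float64(-0.224), np.float64(0.006)), (291, np.float64(0.609), np.float64(-0.234), np.float64(0.006)), (294, np.float64(0.61), np.float64(-0.244), np.float64(0.003)), (297, np.float64(0.607), np.float64(-0.252), np.float64(0.022)), (300, np.float64(0.605), np.float64(-0.261), np.float64(0.035)), (303, np.float64(0.601), np.float64(-0.268), np.float64(0.057))]
```

View pics/crop1.png

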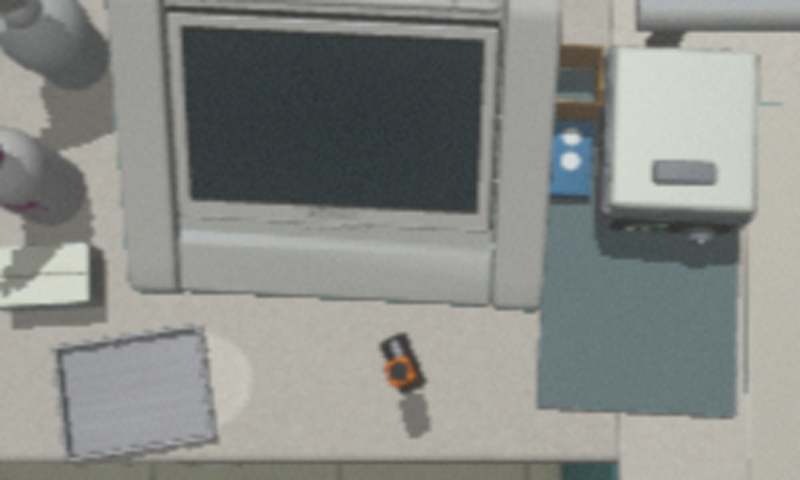

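The crop shows the hook grip top at (400,373), with its black shoe pointing up-left to (395,338). The slab runs from (552,122) to (590,197), with the bin behind it at (580,80). The tray corners are at about (58,350), (201,328), (215,437) and (68,457).

```bash
cat >> h.py <<'E'
def px(c,u,v,z):
    d=np.array([(u-c['cx'])/c['fx'],-(v-c['cy'])/c['fy'],-1,0]); M=np.linalg.inv(c['extrinsics'])
    r=(M@d)[:3]; o=M[:3,3]; return o+r*(z-o[2])/r[2]
def cr(c,U,V,z): return px(c,110+(U+.5)/3.2-.5,110+(V+.5)/3.2-.5,z)
E
python3 - <<'E'
from h import *
np.set_printoptions(linewidth=220,precision=4,suppress=True)
c=dict(np.load('top0.npz')); w=cloud(c); hsv=cv2.cvtColor(c['img'],cv2.COLOR_RGB2HSV)
for n,U,V,z in [('griptop',400,373,.156),('slabFL',551,196,.025),('slabFR',590,198,.025),('slabBL',556,122,.025),('slabBR',594,122,.025),('bin',580,118,.05),('matFL',538,408,.005),('matFR',734,417,.005),('matRtop',738,240,.005),('sealerFR',540,309,.03),('trA',58,350,.018),('trB',201,328,.018),('trC',215,437,.018),('trD',68,457,.018),('cleanFL',610,208,.13),('cleanBL',608,50,.13)]:
    print(n,cr(c,U,V,z))
m=(hsv[...,0]<15)&(hsv[...,1]>150); m[:, :220]=0; m[:,255:]=0; m[:205]=0;m[245:]=0
v,u=np.nonzero(m); print('or',px(c,u.mean(),v.mean(),.156),px(c,(u.min()+u.max())/2,(v.min()+v.max())/2,.156))
print((hsv[212:236,226:246,2]))
# z profile along gap
q=w[130:185,285:295]
for i in range(0,55,1): print(130+i,np.nanmedian(q[i],0),c['img'][130+i,288],end=' | ' if i%2==0 else '\n')
for n,sl in dict(mat=(slice(200,236),slice(284,338)),wt=(slice(222,245),slice(190,225)),wt2=(slice(215,245),slice(255,272))).items(): print(n,np.nanmean(w[sl][...,2]))
# cleaner left-flank points & sealer right
P=w[120:200,270:310].reshape(-1,3)
s=P[(P[:,2]>.03)&(P[:,2]<.11)&(P[:,1]<-.235)]
print('cleaner flank fit',len(s),np.polyfit(s[:,0],s[:,1],1),np.nanmedian(s,0))
E
```

```text
griptop [ 0.4512 -0.0563  0.156 ]
slabFL [ 0.6368 -0.2025  0.025 ]
slabFR [ 0.6346 -0.2427  0.025 ]
slabBL [ 0.7148 -0.2086  0.025 ]
slabBR [ 0.7146 -0.248   0.025 ]
bin [ 0.7128 -0.2314  0.05  ]
matFL [ 0.4202 -0.188   0.005 ]
matFR [ 0.4106 -0.388   0.005 ]
matRtop [ 0.5932 -0.3978  0.005 ]
sealerFR [ 0.5197 -0.1898  0.03  ]
trA [0.4802 0.3027 0.018 ]
trB [0.5023 0.1568 0.018 ]
trC [0.3918 0.1397 0.018 ]
trD [0.3721 0.288  0.018 ]
cleanFL [ 0.6061 -0.2515  0.13  ]
cleanBL [ 0.7594 -0.2522  0.13  ]
or [ 0.4528 -0.0587  0.156 ] [ 0.4519 -0.0573  0.156 ]
[[178 176 175 178 178 180 177 176 176 176 178 177 178 178 178 179 178 178 179 179]
 [177 182 181 179 179 176 176 172 168 169 166 174 174 178 179 176 176 180 177 178]
 [177 179 182 180 175 173 165 147 118 102 102 146 175 177 177 177 182 180 178 179]
 [178 178 180 176 166 141 110  84  70  65  73 128 169 175 178 175 177 178 177 181]
 [178 177 173 149 108  82  99 111  82  64  64  94 144 175 178 178 176 181 180 182]
 [180 178 149  95  72  78 124 148 115  72  63  79 134 173 179 179 181 180 183 178]
 [180 177 143  86  64  72 113 144 129  84 
[... 3311 characters left out ...]
0.0063] [69 80 81] | 173 [ 0.6332 -0.2294  0.005 ] [74 84 85]
174 [ 0.63   -0.2292  0.004 ] [101 118 118] | 175 [ 0.6263 -0.2292  0.0053] [108 123 125]
176 [ 0.623  -0.229   0.0047] [106 122 123] | 177 [ 0.6196 -0.229   0.0053] [106 120 121]
178 [ 0.6161 -0.2289  0.0059] [104 120 120] | 179 [ 0.6127 -0.229   0.0059] [110 126 125]
180 [ 0.6093 -0.2286  0.0061] [106 121 122] | 181 [ 0.6062 -0.229   0.0043] [104 120 123]
182 [ 0.6026 -0.2287  0.006 ] [106 121 122] | 183 [ 0.5994 -0.2287  0.0051] [103 120 122]
184 [ 0.5961 -0.2288  0.0041] [103 120 120] | mat 0.005434892034803006
wt -0.001601045307658429
wt2 -0.0016936457221178654
cleaner flank fit 351 [ 0.0847 -0.3128] [ 0.6843 -0.2527  0.084 ]
```

```bash
cat >> h.py <<'E'
def plan(pos,yaw):
    """delta row from the present pose to TCP pos, pointing down, tool y at azimuth yaw (deg)"""
    s=observe(); A=R.from_rotvec(s['tcp_rot'])
    y=np.array([np.cos(np.radians(yaw)),np.sin(np.radians(yaw)),0]); z=np.array([0,0,-1.])
    B=R.from_matrix(np.c_[np.cross(y,z),y,z])
    t=A.inv().apply(np.array(pos)-s['ee_pos'])/.2; r=(A.inv()*B).as_rotvec()/np.pi
    print('t',s['time'],'q',np.round(s['q'],2),'F',np.round(s['wrist_force'],2),'M',np.round(s['moment'],3),'w',round(s['gripper_width'],4),'pos',np.round(s['ee_pos'],4))
    print('shift',t.round(4),'turn',r.round(4))
E
python3 -c "
from h import *
plan([.4515,-.057,.215],22)"
```

```text
t 0.1 q [-1.15  0.42 -0.01  1.61  0.    1.11 -0.05] F [ 0.45 -0.43 -1.01] M [ 0.011 -0.024  0.002] w 0.0938 pos [0.2811 0.5578 0.2049]
shift [-2.1441 -2.362  -0.0478] turn [-3.000e-04  1.000e-04  2.292e-01]
```

>>> send_rows(targets=[[-0.15,-0.16,-0.02,0,0,0,100],[-0.33,-0.36,-0.05,0,0,0,100],[-0.5,-0.55,-0.05,0,0,0,100],[-0.67,-0.74,-0.05,0,0,0,100],[-0.84,-0.93,-0.05,0,0,0,100]])

```text
time: 0.6
ee_pos: [0.3458, 0.3212, 0.2153]
tcp_rot: [-0.727, -3.056, 0.0]
wrist_force: [1.6, -0.1, 0.5]
gripper_width: 0.094
grip_force: 0.0
```

>>> send_rows(targets=[[-0.17,-0.19,0,0,0,0,100],[-0.34,-0.38,0,0,0,0,100],[-0.51,-0.57,0,0,0,0,100],[-0.66,-0.75,0,0,0,0,100],[-0.8,-0.88,0,0,0,0,100]])

```text
time: 1.1
ee_pos: [0.4092, 0.0912, 0.2155]
tcp_rot: [0.729, 3.056, 0.0]
wrist_force: [1.0, 1.0, 0.7]
gripper_width: 0.0936
grip_force: 0.0
```

```bash
python3 -c "
from h import *
plan([.4515,-.057,.215],22)"
```

```text
t 1.1 q [-0.6   0.02  0.32  2.09 -0.01  1.03  0.82] F [1.02 1.03 0.71] M [ 0.039 -0.048 -0.056] w 0.0936 pos [0.4092 0.0912 0.2155]
shift [-0.5232 -0.5658  0.0026] turn [ 1.000e-04 -0.000e+00  2.287e-01]
```

>>> send_rows(targets=[[-0.12,-0.13,0,0,0,0.046,100],[-0.25,-0.27,0,0,0,0.092,100],[-0.37,-0.41,0,0,0,0.138,100],[-0.46,-0.5,0,0,0,0.184,100],[-0.504,-0.552,0,0,0,0.229,100]])

```text
time: 1.6
ee_pos: [0.45, -0.052, 0.2154]
tcp_rot: [1.767, 2.598, -0.001]
wrist_force: [0.8, -0.8, -0.8]
gripper_width: 0.0938
grip_force: 0.0
```

>>> send_rows(targets=[[0,0,0,0,0,0,100],[0,0,0.1,0,0,0,100],[0,0,0.2,0,0,0,100],[0,0,0.2,0,0,0,100],[0,0,0.2,0,0,0,100]])

```text
time: 2.1
ee_pos: [0.4496, -0.0493, 0.1758]
tcp_rot: [-1.752, -2.607, 0.001]
wrist_force: [0.7, 0.3, -0.1]
gripper_width: 0.0938
grip_force: 0.0
```

```bash
python3 -c "
from h import *
plan([.4515,-.057,.106],22)
c=capture('scene');a=c['img'][110:260,180:340][:,:,::-1]; cv2.imwrite('pics/s1.png',cv2.resize(a,None,fx=4,fy=4,interpolation=cv2.INTER_CUBIC))"
```

```text
t 2.1 q [-0.42  0.15  0.5   2.07 -0.09  0.94  0.52] F [ 0.73  0.29 -0.06] M [-0.055  0.026  0.046] w 0.0938 pos [ 0.4496 -0.0493  0.1758]
shift [-0.0391 -0.0055  0.3491] turn [-0.0002 -0.      0.0011]
```

View pics/s1.png

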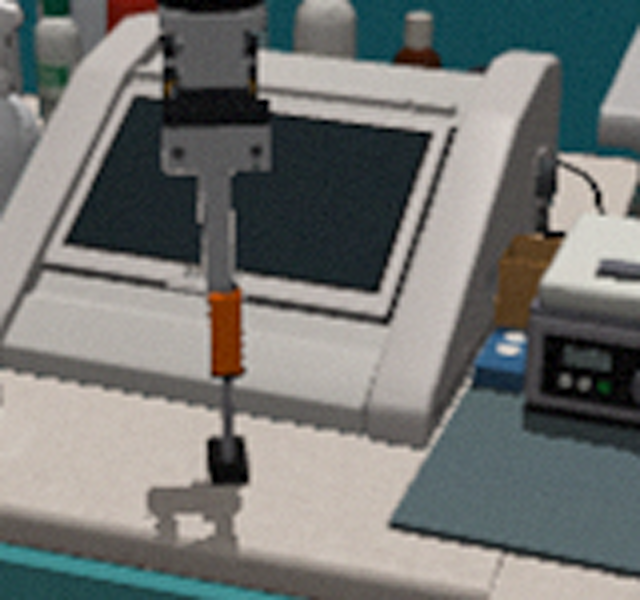

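The view shows the fingers above the orange grip, (217,270) against (226,330), so about 7 mm left of it as computed. The bin behind the slab is seen at (525,265).

>>> send_rows(targets=[[-0.039,-0.005,0,0,0,0.001,100],[-0.039,-0.005,0.04,0,0,0.001,100],[-0.039,-0.005,0.17,0,0,0.001,100],[-0.039,-0.005,0.28,0,0,0.001,100],[-0.039,-0.005,0.349,0,0,0.001,100]])

```text
time: 2.65
ee_pos: [0.4512, -0.0576, 0.1042]
tcp_rot: [-1.76, -2.602, 0.001]
wrist_force: [0.0, 0.6, 0.7]
gripper_width: 0.094
grip_force: 0.0
```

>>> send_rows(targets=[[0,0,0,0,0,0,60],[0,0,0,0,0,0,45],[0,0,0,0,0,0,30],[0,0,0,0,0,0,10],[0,0,0,0,0,0,0]], force=10)

```text
time: 3.15
ee_pos: [0.4521, -0.0574, 0.1062]
tcp_rot: [1.759, 2.602, 0.001]
wrist_force: [0.3, 0.8, 0.4]
gripper_width: 0.0575
grip_force: 0.0
```

```bash
python3 -c "
from h import *
plan([.4515,-.057,.106],22);print(observe()['grip_force'])"
```

```text
t 3.15 q [-0.37  0.27  0.49  2.13 -0.18  0.78  0.62] F [0.31 0.81 0.39] M [-0.096  0.037 -0.009] w 0.0575 pos [ 0.4521 -0.0574  0.1062]
shift [ 0.0029 -0.0019  0.0009] turn [ 0.0003  0.0001 -0.0008]
0.0
```

>>> send_rows(targets=[[0,0,0,0,0,0,10],[0,0,0,0,0,0,0],[0,0,0,0,0,0,0],[0,0,0,0,0,0,0],[0,0,0,0,0,0,0]], force=10)

```text
time: 3.65
ee_pos: [0.4518, -0.0575, 0.1057]
tcp_rot: [1.76, 2.602, -0.0]
wrist_force: [0.7, -0.7, 0.3]
gripper_width: 0.0237
grip_force: 10.0
```

>>> send_rows(targets=[[0,0,0,0,0,0,0],[0,0,0,0,0,0,0],[0,0,0,0,0,0,0],[0,0,0,0,0,0,0],[0,0,0,0,0,0,0]], force=50)

```text
time: 4.15
ee_pos: [0.4518, -0.0575, 0.1057]
tcp_rot: [1.76, 2.602, 0.0]
wrist_force: [-0.2, -0.3, 0.7]
gripper_width: 0.0237
grip_force: 50.0
```

```bash
python3 -c "
from h import *
plan([.4515,-.057,.106],22);print(observe()['grip_force'])"
```

```text
t 4.15 q [-0.37  0.28  0.49  2.13 -0.18  0.78  0.62] F [-0.19 -0.27  0.66] M [-0.038 -0.22   0.022] w 0.0237 pos [ 0.4518 -0.0575  0.1057]
shift [ 0.0028 -0.0005 -0.0015] turn [ 0.      0.     -0.0008]
49.99998450279236
```

>>> send_rows(targets=[[0,0,-0.1,0,0,0,0],[0,0,-0.3,0,0,0,0],[0,0,-0.5,0,0,0,0],[0,0,-0.7,0,0,0,0],[0,0,-0.78,0,0,0,0]])

```text
time: 4.65
ee_pos: [0.4525, -0.0577, 0.2649]
tcp_rot: [1.759, 2.6, 0.004]
wrist_force: [1.5, 1.0, -2.7]
gripper_width: 0.0239
grip_force: 50.0
```

>>> send_rows(targets=[[0,0,0,0,0,0,0],[0,0,0,0,0,0.035,0],[0,0,0,0,0,0.07,0],[0,0,0,0,0,0.105,0],[0,0,0,0,0,0.138,0]])

```text
time: 5.15
ee_pos: [0.451, -0.0575, 0.2601]
tcp_rot: [-2.283, -2.157, 0.003]
wrist_force: [-0.3, -0.5, -2.2]
gripper_width: 0.0239
grip_force: 50.0
```

```bash
python3 -c "
from h import *
plan([.660,-.2227,.262],-2.8)"
```

```text
t 5.15 q [-0.46  0.05  0.54  1.96 -0.03  1.14  0.03] F [-0.29 -0.48 -2.2 ] M [-0.069  0.12   0.037] w 0.0239 pos [ 0.451  -0.0575  0.2601]
shift [-0.7656  1.0901 -0.0114] turn [-0.0007  0.0002 -0.0025]
```

>>> send_rows(targets=[[-0.1,0.13,0,0,0,0,0],[-0.22,0.3,0,0,0,0,0],[-0.36,0.5,0,0,0,0,0],[-0.48,0.68,0,0,0,0,0],[-0.6,0.85,0,0,0,0,0]])

```text
time: 5.65
ee_pos: [0.6161, -0.1871, 0.2592]
tcp_rot: [-2.277, -2.162, 0.003]
wrist_force: [0.9, 1.0, -1.1]
gripper_width: 0.0238
grip_force: 50.0
```

>>> send_rows(targets=[[-0.1,0.14,0,0,0,0,0],[-0.165,0.24,0,0,0,0,0],[-0.165,0.24,0,0,0,0,0],[-0.165,0.24,0,0,0,0,0],[-0.165,0.24,0,0,0,0,0]])

```text
time: 6.15
ee_pos: [0.6608, -0.221, 0.2609]
tcp_rot: [-2.278, -2.162, 0.001]
wrist_force: [-0.1, 0.2, -2.0]
gripper_width: 0.0239
grip_force: 50.0
```

```bash
python3 -c "
from h import *
plan([.660,-.2227,.262],-2.8)
c=capture('top');np.savez('top1.npz',**c);a=c['img'][110:260,230:360][:,:,::-1]; cv2.imwrite('pics/t1.png',cv2.resize(a,None,fx=4,fy=4,interpolation=cv2.INTER_CUBIC))
c=capture('scene');a=c['img'][110:260,240:400][:,:,::-1]; cv2.imwrite('pics/s2.png',cv2.resize(a,None,fx=4,fy=4,interpolation=cv2.INTER_CUBIC))"
```

```text
t 6.15 q [-0.1   0.57  0.59  1.36 -0.31  1.31  0.45] F [-0.08  0.22 -2.  ] M [-0.087  0.098  0.047] w 0.0239 pos [ 0.6608 -0.221   0.2609]
shift [-0.0085 -0.0037 -0.0057] turn [-0.0004 -0.0001 -0.001 ]
```

View pics/s2.png

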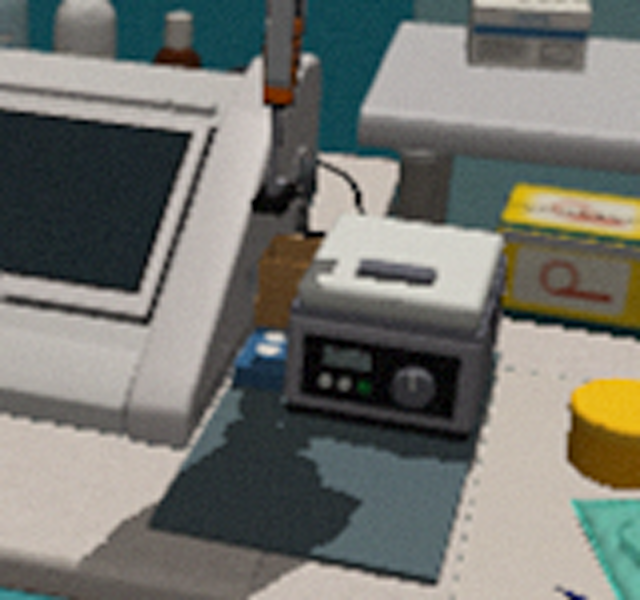

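The hook hangs over the gap, its shoe at (278,205), with the slab below it at (262,360) and the bin at (290,280).

>>> send_rows(targets=[[-0.008,-0.004,0.08,0,0,0,0],[-0.008,-0.004,0.18,0,0,0,0],[-0.008,-0.004,0.3,0,0,0,0],[-0.008,-0.004,0.4,0,0,0,0],[-0.008,-0.004,0.47,0,0,0,0]])

```text
time: 6.75
ee_pos: [0.6597, -0.2226, 0.1654]
tcp_rot: [-2.277, -2.162, 0.001]
wrist_force: [-0.5, -0.6, -1.2]
gripper_width: 0.0243
grip_force: 50.0
```

>>> send_rows(targets=[[0,0,0.04,0,0,0,0],[0,0,0.08,0,0,0,0],[0,0,0.11,0,0,0,0],[0,0,0.11,0,0,0,0],[0,0,0.11,0,0,0,0]])

```text
time: 7.25
ee_pos: [0.6608, -0.2233, 0.1461]
tcp_rot: [2.278, 2.162, 0.0]
wrist_force: [0.3, -0.2, -1.8]
gripper_width: 0.024
grip_force: 50.0
```

```bash
python3 -c "
from h import *
plan([.660,-.2227,.1327],-2.8)
c=capture('scene');a=c['img'][150:230,270:370][:,:,::-1]; cv2.imwrite('pics/s3.png',cv2.resize(a,None,fx=6,fy=6,interpolation=cv2.INTER_CUBIC))"
```

```text
t 7.25 q [-0.08  0.66  0.55  1.48 -0.37  1.1   0.49] F [ 0.27 -0.2  -1.76] M [-0.075  0.081  0.003] w 0.024 pos [ 0.6608 -0.2233  0.1461]
shift [ 0.0027 -0.0042  0.0671] turn [ 0.0002  0.0001 -0.001 ]
```

View pics/s3.png

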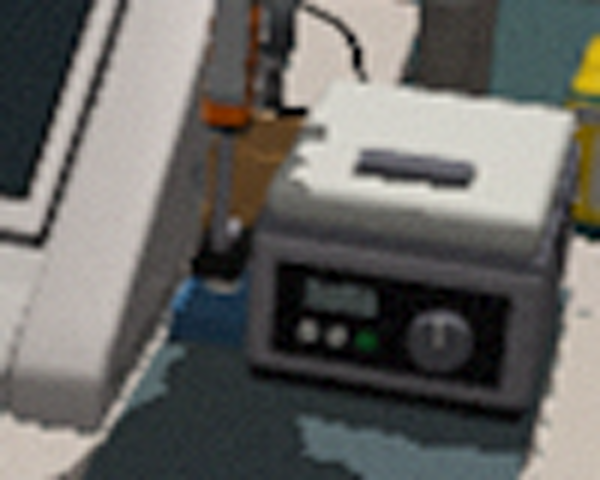

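The shoe is inside the gap, just above the slab (shoe at (222,262), slab at (215,305)), with room on both sides.

>>> send_rows(targets=[[0,0,0.01,0,0,0,0],[0,0,0.02,0,0,0,0],[0,0,0.03,0,0,0,0],[0,0,0.038,0,0,0,0],[0,0,0.045,0,0,0,0]])

```text
time: 7.8
ee_pos: [0.6606, -0.2231, 0.1365]
tcp_rot: [-2.279, -2.163, 0.0]
wrist_force: [-0.2, -0.4, -1.6]
gripper_width: 0.0236
grip_force: 50.0
```

>>> send_rows(targets=[[0,0,0.001,0,0,0,0],[0,0,0.002,0,0,0,0],[0,0,0.003,0,0,0,0],[0,0,0.004,0,0,0,0],[0,0,0.005,0,0,0,0]])

```text
time: 8.3
ee_pos: [0.6606, -0.2231, 0.1357]
tcp_rot: [2.278, 2.163, -0.0]
wrist_force: [-0.8, 0.0, -2.1]
gripper_width: 0.0242
grip_force: 50.0
```

>>> send_rows(targets=[[0,0,0.001,0,0,0,0],[0,0,0.002,0,0,0,0],[0,0,0.003,0,0,0,0],[0,0,0.004,0,0,0,0],[0,0,0.005,0,0,0,0]])

```text
time: 8.8
ee_pos: [0.6606, -0.2232, 0.1347]
tcp_rot: [2.279, 2.163, -0.0]
wrist_force: [0.7, -0.1, -0.8]
gripper_width: 0.0241
grip_force: 50.0
```

>>> send_rows(targets=[[0,0,0.001,0,0,0,0],[0,0,0.002,0,0,0,0],[0,0,0.003,0,0,0,0],[0,0,0.003,0,0,0,0],[0,0,0.003,0,0,0,0]])

```text
time: 9.3
ee_pos: [0.6606, -0.2232, 0.1341]
tcp_rot: [2.279, 2.163, -0.0]
wrist_force: [0.4, -0.2, -1.5]
gripper_width: 0.0239
grip_force: 50.0
```

>>> send_rows(targets=[[0,0,0.001,0,0,0,0],[0,0,0.002,0,0,0,0],[0,0,0.003,0,0,0,0],[0,0,0.003,0,0,0,0],[0,0,0.003,0,0,0,0]])

```text
time: 9.8
ee_pos: [0.6606, -0.2232, 0.1335]
tcp_rot: [2.279, 2.163, -0.0]
wrist_force: [-0.2, 0.4, -2.1]
gripper_width: 0.0237
grip_force: 50.0
```

>>> send_rows(targets=[[0,0,0.001,0,0,0,0],[0,0,0.002,0,0,0,0],[0,0,0.004,0,0,0,0],[0,0,0.004,0,0,0,0],[0,0,0.004,0,0,0,0]])

```text
time: 10.3
ee_pos: [0.6606, -0.2232, 0.1328]
tcp_rot: [2.278, 2.163, -0.0]
wrist_force: [-0.5, 1.0, 0.9]
gripper_width: 0.0239
grip_force: 50.0
```

>>> send_rows(targets=[[0,0,0.001,0,0,0,0],[0,0,0.002,0,0,0,0],[0,0,0.002,0,0,0,0],[0,0,0.002,0,0,0,0],[0,0,0.002,0,0,0,0]])

```text
time: 10.8
ee_pos: [0.6607, -0.2233, 0.1327]
tcp_rot: [2.278, 2.163, 0.0]
wrist_force: [-1.8, 1.2, 5.4]
gripper_width: 0.0237
grip_force: 50.0
```

>>> send_rows(targets=[[0,0,0.001,0,0,0,0],[0,0,0.0014,0,0,0,0],[0,0,0.0014,0,0,0,0],[0,0,0.0014,0,0,0,0],[0,0,0.0014,0,0,0,0]])

```text
time: 11.3
ee_pos: [0.6607, -0.2233, 0.1327]
tcp_rot: [2.278, 2.162, 0.001]
wrist_force: [-3.5, 1.4, 7.7]
gripper_width: 0.0239
grip_force: 50.0
```

```bash
python3 -c "
from h import *
plan([.650,-.2222,.1327],-2.8)"
```

```text
t 11.3 q [-0.07  0.67  0.54  1.49 -0.37  1.08  0.5 ] F [-3.54  1.4   7.74] M [0.347 1.072 0.044] w 0.0239 pos [ 0.6607 -0.2233  0.1327]
shift [ 0.0026 -0.0539  0.0002] turn [ 0.0002  0.     -0.001 ]
```

>>> send_rows(targets=[[0,-0.006,0,0,0,0,0],[0,-0.015,0,0,0,0,0],[0,-0.025,0,0,0,0,0],[0,-0.035,0,0,0,0,0],[0,-0.045,0,0,0,0,0]])

```text
time: 11.8
ee_pos: [0.6523, -0.2229, 0.1327]
tcp_rot: [2.277, 2.162, 0.002]
wrist_force: [3.6, -1.1, 5.9]
gripper_width: 0.0238
grip_force: 50.0
```

```bash
python3 -c "
from h import *
plan([.650,-.2222,.1327],-2.8)
c=capture('top');w=cloud(c);
for v in range(160,186): print(v,np.nanmedian(w[v,285:294],0).round(4),c['img'][v,287],c['img'][v,292])"
```

```text
t 11.8 q [-0.08  0.66  0.55  1.52 -0.37  1.07  0.5 ] F [ 3.58 -1.13  5.92] M [-0.104 -0.722  0.03 ] w 0.0238 pos [ 0.6523 -0.2229  0.1327]
shift [ 0.0028 -0.0118  0.0001] turn [ 0.0006  0.0002 -0.001 ]
160 [ 0.5571 -0.1821  0.5769] [61 98 99] [60 95 95]
161 [ 0.555  -0.1818  0.5782] [61 99 97] [56 93 93]
162 [ 0.5528 -0.1818  0.5799] [60 96 98] [57 93 94]
163 [ 0.5508 -0.1817  0.5806] [55 95 96] [58 93 94]
164 [ 0.5489 -0.1818  0.5809] [58 95 96] [59 95 94]
165 [ 0.5473 -0.1817  0.5797] [ 61 100 100] [59 93 93]
166 [ 0.545  -0.1816  0.5818] [57 94 94] [58 89 88]
167 [ 0.543  -0.1814  0.5827] [58 94 93] [60 92 92]
168 [ 0.5411 -0.1814  0.5831] [57 94 95] [58 91 91]
169 [ 0.539  -0.1812  0.5845] [51 89 92] [56 90 90]
170 [ 0.5377 -0.1814  0.5816] [61 96 95] [55 90 89]
171 [ 0.5355 -0.1812  0.5842] [55 89 91] [55 88 86]
172 [ 0.5342 -0.1823  0.5812] [58 95 94] [53 84 84]
173 [ 0.532  -0.1811  0.5833] [57 89 89] [53 84 84]
174 [ 0.5301 -0.1812  0.5839] [62 93 93] [55 86 86]
175 [ 0.5281 -0.1811  0.5845] [57 92 90] [54 89 89]
176 [ 0.5263 -0.1811  0.5845] [55 88 89] [55 85 87]
177 [ 0.5247 -0.1811  0.583 ] [53 88 87] [54 83 81]
178 [ 0.5227 -0.181   0.5845] [52 87 88] [51 83 84]
179 [ 0.5208 -0.1809  0.585 ] [54 89 87] [47 80 78]
180 [ 0.5188 -0.1807  0.5862] [53 84 86] [52 80 80]
181 [ 0.5172 -0.1809  0.5848] [55 87 86] [50 78 79]
182 [ 0.5153 -0.1807  0.5853] [54 85 84] [52 78 78]
183 [ 0.5136 -0.1809  0.5845] [51 82 84] [50 76 76]
184 [ 0.5119 -0.1809  0.5841] [50 82 80] [51 74 75]
185 [ 0.5101 -0.1809  0.5839] [48 77 78] [50 76 75]
```

>>> send_rows(targets=[[0,-0.02,0.0005,0,0,0,0],[0,-0.04,0.001,0,0,0,0],[0,-0.06,0.001,0,0,0,0],[0,-0.08,0.001,0,0,0,0],[0,-0.1,0.001,0,0,0,0]])

```text
time: 12.35
ee_pos: [0.6324, -0.2219, 0.1327]
tcp_rot: [2.277, 2.162, 0.002]
wrist_force: [2.1, -0.6, 6.9]
gripper_width: 0.024
grip_force: 50.0
```

```bash
cat >> h.py <<'E'
def slab(c):
    w=cloud(c); hsv=cv2.cvtColor(c['img'],cv2.COLOR_RGB2HSV)
    m=(hsv[...,0]>98)&(hsv[...,0]<116)&(hsv[...,1]>110)&(w[...,0]>.38)&(w[...,0]<.73)&(w[...,1]<-.17)&(w[...,1]>-.28)&(w[...,2]<.04)
    p=w[m]; print('slab',len(p),np.percentile(p,[2,50,98],axis=0).round(4).tolist())
E
python3 -c "
from h import *
slab(dict(np.load('scene0.npz')))
plan([.650,-.2222,.1327],-2.8)
slab(capture('scene'))"
```

```text
slab 121 [[0.6324, -0.2393, 0.0108], [0.6434, -0.219, 0.0254], [0.7117, -0.2022, 0.0286]]
t 12.35 q [-0.08  0.62  0.55  1.57 -0.36  1.05  0.51] F [ 2.12 -0.58  6.9 ] M [-0.162 -0.826 -0.   ] w 0.024 pos [ 0.6324 -0.2219  0.1327]
shift [0.003  0.0878 0.0001] turn [ 0.0008  0.0002 -0.001 ]
slab 102 [[0.6106, -0.2405, 0.0091], [0.6172, -0.2255, 0.0234], [0.6592, -0.2007, 0.0369]]
```

>>> send_rows(targets=[[0,-0.025,0,0,0,0,0],[0,-0.055,0,0,0,0,0],[0,-0.085,0,0,0,0,0],[0,-0.115,0,0,0,0,0],[0,-0.14,0,0,0,0,0]])

```text
time: 12.9
ee_pos: [0.6044, -0.2204, 0.1327]
tcp_rot: [2.277, 2.162, 0.002]
wrist_force: [2.8, 0.0, 6.7]
gripper_width: 0.024
grip_force: 50.0
```

>>> send_rows(targets=[[0,-0.025,0.0004,0,0,0,0],[0,-0.055,0.0006,0,0,0,0],[0,-0.085,0.0006,0,0,0,0],[0,-0.115,0.0006,0,0,0,0],[0,-0.14,0.0006,0,0,0,0]])

```text
time: 13.4
ee_pos: [0.5766, -0.219, 0.1327]
tcp_rot: [2.277, 2.161, 0.002]
wrist_force: [3.6, -0.8, 7.2]
gripper_width: 0.0235
grip_force: 50.0
```

```bash
python3 -c "
from h import *
plan([.450,-.2122,.1327],-2.8)
slab(capture('scene'))"
```

```text
t 13.4 q [-0.11  0.53  0.57  1.72 -0.34  0.98  0.54] F [ 3.63 -0.78  7.24] M [-0.125 -0.943  0.04 ] w 0.0235 pos [ 0.5766 -0.219   0.1327]
shift [ 0.0013 -0.6338 -0.0018] turn [ 0.0009  0.0002 -0.001 ]
slab 146 [[0.5556, -0.2436, 0.0104], [0.5639, -0.2297, 0.0243], [0.627, -0.197, 0.0333]]
```

>>> send_rows(targets=[[0,-0.03,0,0,0,0,0],[0,-0.065,0,0,0,0,0],[0,-0.1,0,0,0,0,0],[0,-0.135,0,0,0,0,0],[0,-0.17,0,0,0,0,0]])

```text
time: 13.95
ee_pos: [0.5427, -0.2173, 0.1327]
tcp_rot: [2.277, 2.161, 0.002]
wrist_force: [2.8, 0.1, 8.0]
gripper_width: 0.0236
grip_force: 50.0
```

>>> send_rows(targets=[[0,-0.035,0,0,0,0,0],[0,-0.07,0,0,0,0,0],[0,-0.105,0,0,0,0,0],[0,-0.14,0,0,0,0,0],[0,-0.17,0,0,0,0,0]])

```text
time: 14.45
ee_pos: [0.5087, -0.2156, 0.1327]
tcp_rot: [2.277, 2.161, 0.002]
wrist_force: [2.7, -0.4, 8.4]
gripper_width: 0.0239
grip_force: 50.0
```

```bash
python3 -c "
from h import *
plan([.440,-.2122,.1327],-2.8)
slab(capture('scene'))"
```

```text
t 14.45 q [-0.13  0.42  0.6   1.88 -0.29  0.92  0.55] F [ 2.74 -0.39  8.41] M [-0.213 -0.983 -0.003] w 0.0239 pos [ 0.5087 -0.2156  0.1327]
shift [-0.0009 -0.344  -0.0012] turn [ 0.001   0.0002 -0.001 ]
slab 166 [[0.4891, -0.2411, 0.0096], [0.4972, -0.2278, 0.0246], [0.5659, -0.1939, 0.0343]]
```

>>> send_rows(targets=[[0,-0.035,0,0,0,0,0],[0,-0.07,0,0,0,0,0],[0,-0.105,0,0,0,0,0],[0,-0.14,0,0,0,0,0],[0,-0.17,0,0,0,0,0]])

```text
time: 15.0
ee_pos: [0.4748, -0.2139, 0.1326]
tcp_rot: [2.277, 2.161, 0.002]
wrist_force: [3.7, -1.0, 9.4]
gripper_width: 0.0233
grip_force: 50.0
```

>>> send_rows(targets=[[0,-0.035,-0.0004,0,0,0,0],[0,-0.07,-0.0004,0,0,0,0],[0,-0.1,-0.0004,0,0,0,0],[0,-0.12,-0.0004,0,0,0,0],[0,-0.13,-0.0004,0,0,0,0]])

```text
time: 15.5
ee_pos: [0.4488, -0.2125, 0.1326]
tcp_rot: [2.277, 2.161, 0.002]
wrist_force: [3.8, 0.3, 8.2]
gripper_width: 0.0237
grip_force: 50.0
```

>>> send_rows(targets=[[0,0,-0.01,0,0,0,0],[0,0,-0.04,0,0,0,0],[0,0,-0.1,0,0,0,0],[0,0,-0.15,0,0,0,0],[0,0,-0.18,0,0,0,0]])

```text
time: 16.0
ee_pos: [0.4482, -0.2122, 0.1691]
tcp_rot: [2.278, 2.162, 0.001]
wrist_force: [-0.2, 1.0, -1.6]
gripper_width: 0.0241
grip_force: 50.0
```

```bash
python3 -c "
from h import *
plan([.4515,-.03,.166],-2.8)
slab(capture('scene'))"
```

```text
t 16.0 q [-0.17  0.27  0.65  1.98 -0.2   0.95  0.52] F [-0.2   0.97 -1.57] M [-0.027  0.076 -0.038] w 0.0241 pos [ 0.4482 -0.2122  0.1691]
shift [ 0.9107 -0.0311  0.0152] turn [ 0.0004  0.0001 -0.001 ]
slab 242 [[0.4307, -0.2387, 0.0097], [0.4494, -0.2179, 0.0256], [0.507, -0.1909, 0.0286]]
```

>>> send_rows(targets=[[0.1,0,0,0,0,0,0],[0.3,0,0,0,0,0,0],[0.52,-0.01,0,0,0,0,0],[0.74,-0.02,0,0,0,0,0],[0.86,-0.025,0,0,0,0,0]])

```text
time: 16.55
ee_pos: [0.4516, -0.0367, 0.1678]
tcp_rot: [-2.275, -2.166, -0.001]
wrist_force: [0.6, -2.1, -1.4]
gripper_width: 0.0237
grip_force: 50.0
```

>>> send_rows(targets=[[0,0,0,0,0,0,0],[0,0,0.08,0,0,0,0],[0,0,0.17,0,0,0,0],[0,0,0.25,0,0,0,0],[0,0,0.295,0,0,0,0]])

```text
time: 17.05
ee_pos: [0.4514, -0.0407, 0.1078]
tcp_rot: [-2.279, -2.162, 0.002]
wrist_force: [0.3, -0.1, -1.7]
gripper_width: 0.024
grip_force: 50.0
```

```bash
python3 -c "
from h import *
plan([.4515,-.04,.1057],-2.8)"
```

```text
t 17.05 q [-0.45  0.27  0.54  2.13 -0.2   0.78  0.16] F [ 0.3  -0.1  -1.72] M [-0.026  0.084 -0.059] w 0.024 pos [ 0.4514 -0.0407  0.1078]
shift [0.0038 0.0003 0.0105] turn [-0.0003  0.0002 -0.0012]
```

>>> send_rows(targets=[[0,0,0.003,0,0,0,0],[0,0,0.006,0,0,0,0],[0,0,0.008,0,0,0,0],[0,0,0.008,0,0,0,0],[0,0,0.008,0,0,0,0]])

```text
time: 17.55
ee_pos: [0.4521, -0.04, 0.1075]
tcp_rot: [2.278, 2.163, 0.001]
wrist_force: [-0.4, 0.9, -0.9]
gripper_width: 0.0236
grip_force: 50.0
```

>>> send_rows(targets=[[0,0,0.001,0,0,0,0],[0,0,0.002,0,0,0,0],[0,0,0.002,0,0,0,0],[0,0,0.002,0,0,0,0],[0,0,0.002,0,0,0,0]])

```text
time: 18.05
ee_pos: [0.4518, -0.0401, 0.1067]
tcp_rot: [2.279, 2.163, -0.0]
wrist_force: [-0.4, -0.2, -2.0]
gripper_width: 0.0239
grip_force: 50.0
```

>>> send_rows(targets=[[0,0,0.002,0,0,0,0],[0,0,0.004,0,0,0,0],[0,0,0.004,0,0,0,0],[0,0,0.004,0,0,0,0],[0,0,0.004,0,0,0,0]])

```text
time: 18.55
ee_pos: [0.4519, -0.0401, 0.106]
tcp_rot: [2.279, 2.163, -0.0]
wrist_force: [-0.1, -0.7, -1.8]
gripper_width: 0.0236
grip_force: 50.0
```

>>> send_rows(targets=[[0,0,0.001,0,0,0,0],[0,0,0.002,0,0,0,0],[0,0,0.002,0,0,0,0],[0,0,0.002,0,0,0,0],[0,0,0.002,0,0,0,0]])

```text
time: 19.05
ee_pos: [0.4519, -0.04, 0.1057]
tcp_rot: [2.278, 2.163, 0.0]
wrist_force: [-2.0, 0.1, 5.9]
gripper_width: 0.0236
grip_force: 50.0
```

>>> send_rows(targets=[[0,0,-0.001,0,0,0,0],[0,0,-0.001,0,0,0,0],[0,0,-0.001,0,0,0,28],[0,0,-0.001,0,0,0,32],[0,0,-0.001,0,0,0,45]], force=5)

```text
time: 19.55
ee_pos: [0.4519, -0.0401, 0.1058]
tcp_rot: [2.278, 2.163, -0.0]
wrist_force: [-0.5, 0.7, -0.1]
gripper_width: 0.0348
grip_force: 0.0
```

>>> send_rows(targets=[[0,0,0,0,0,0,80],[0,0,0,0,0,0,90],[0,0,0,0,0,0,100],[0,0,0,0,0,0,100],[0,0,0,0,0,0,100]], force=10)

```text
time: 20.05
ee_pos: [0.4518, -0.04, 0.1058]
tcp_rot: [2.278, 2.163, -0.0]
wrist_force: [0.0, -0.7, -0.0]
gripper_width: 0.0749
grip_force: 0.0
```

Raise clear of the rod, then turn and go to the slab.

>>> send_rows(targets=[[0,0,-0.04,0,0,0,100],[0,0,-0.2,0,0,0,100],[0,0,-0.4,0,0,0,100],[0,0,-0.56,0,0,0,100],[0,0,-0.6,0,0,0,100]])

```text
time: 20.55
ee_pos: [0.4531, -0.0402, 0.2293]
tcp_rot: [2.277, 2.161, 0.006]
wrist_force: [0.7, 0.4, 0.5]
gripper_width: 0.0942
grip_force: 0.0
```

```bash
python3 -c "
from h import *
np.set_printoptions(suppress=True,precision=4)
plan([.465,-.2135,.2257],87.2)
c=capture('scene');slab(c);w=cloud(c);hsv=cv2.cvtColor(c['img'],cv2.COLOR_RGB2HSV)
cv2.imwrite('pics/s4.png',cv2.resize(c['img'][150:270,215:365][:,:,::-1],None,fx=5,fy=5,interpolation=cv2.INTER_CUBIC))
p=w[(hsv[...,0]<15)&(hsv[...,1]>150)&(abs(w[...,0]-.45)<.05)&(abs(w[...,1]+.04)<.06)&(w[...,2]>.08)&(w[...,2]<.17)]
print('rod',len(p),np.nanmean(p,0),p[:,2].max()); print('lean',np.polyfit(p[:,2],p[:,0],1),np.polyfit(p[:,2],p[:,1],1))
"
```

```text
t 20.55 q [-0.52  0.08  0.58  2.01 -0.05  1.06  0.03] F [0.66 0.4  0.46] M [-0.053  0.02   0.029] w 0.0942 pos [ 0.4531 -0.0402  0.2293]
shift [-0.862   0.1047  0.0176] turn [ 0.0015  0.0009 -0.5011]
slab 247 [[0.4301, -0.239, 0.0109], [0.449, -0.2171, 0.0254], [0.5112, -0.1903, 0.0284]]
rod 190 [ 0.4411 -0.0398  0.128 ] 0.1598277383131234
lean [0.0431 0.4356] [-0.0061 -0.039 ]
```

View pics/s4.png

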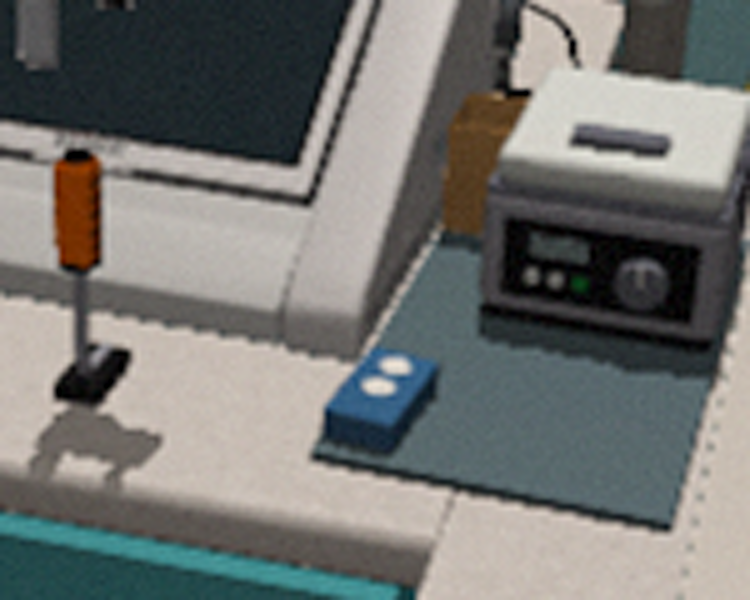

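The rod stands upright at (78,250). The slab lies clear of the machines with top corners (328,408), (388,430), (438,367) and (375,348), straight and flat on the mat.

```bash
python3 -c "
from h import *
c=capture('scene')
for U,V in [(328,410),(386,430),(438,368),(377,348)]: print(px(c,215+U/5-.4,150+V/5-.4,.027).round(4))
"
```

```text
[ 0.4363 -0.1907  0.027 ]
[ 0.4256 -0.2269  0.027 ]
[ 0.5016 -0.241   0.027 ]
[ 0.5137 -0.2013  0.027 ]
```

>>> send_rows(targets=[[-0.1,0.01,0,0,0,-0.04,100],[-0.25,0.03,0,0,0,-0.085,100],[-0.4,0.05,0,0,0,-0.13,100],[-0.52,0.07,0,0,0,-0.175,100],[-0.62,0.08,0,0,0,-0.22,100]])

```text
time: 21.15
ee_pos: [0.4607, -0.1661, 0.2244]
tcp_rot: [-1.403, -2.809, 0.002]
wrist_force: [0.4, 0.5, 0.9]
gripper_width: 0.0941
grip_force: 0.0
```

```bash
cat >> h.py <<'E'
def rect(c):
    w=cloud(c); m=(w[...,2]>.019)&(w[...,2]<.036)&(w[...,0]>.40)&(w[...,0]<.535)&(w[...,1]<-.17)&(w[...,1]>-.265)
    m=cv2.morphologyEx(m.astype(np.uint8),cv2.MORPH_OPEN,np.ones((3,3)))
    v,u=np.nonzero(m); P=np.array([px(c,a,b,.027) for a,b in zip(u,v)])
    print('rect',len(P),P.mean(0).round(4),cv2.minAreaRect((P[:,:2]*1000).astype(np.float32)))
E
python3 -c "
from h import *
rect(capture('scene')); rect(capture('top')); plan([.4693,-.215,.2257],84)"
```

```text
rect 282 [ 0.4705 -0.2128  0.027 ] ((480.6324768066406, -212.63470458984375), (119.76773071289062, 63.21177673339844), 12.415197372436523)h.py:31: RuntimeWarning: Mean of empty slice.
  print('rect',len(P),P.mean(0).round(4),cv2.minAreaRect((P[:,:2]*1000).astype(np.float32)))
  ret = ret.dtype.type(ret / rcount)
Traceback (most recent call last):
  File "h.py", line 31, in rect
    print('rect',len(P),P.mean(0).round(4),cv2.minAreaRect((P[:,:2]*1000).astype(np.float32)))
                                                            ~^^^^^^
IndexError: too many indices for array: array is 1-dimensional, but 2 were indexed
```

```bash
cat >> h.py <<'E'
from scipy.optimize import minimize
def fit(c,x0,z0=.007,S=4):
    hsv=cv2.cvtColor(c['img'],cv2.COLOR_RGB2HSV); m=((hsv[...,0]>98)&(hsv[...,0]<116)&(hsv[...,1]>100)).astype(np.uint8)
    n,l,st,ce=cv2.connectedComponentsWithStats(m); E=c['extrinsics']
    def proj(P):
        q=np.c_[P,np.ones(len(P))]@E.T; return np.c_[c['cx']+c['fx']*q[:,0]/-q[:,2],c['cy']+c['fy']*q[:,1]/q[:,2]]
    o=proj(np.array([[x0[0],x0[1],z0+.01]]))[0]
    k=min((i for i in range(1,n) if st[i,4]>30),key=lambda i:np.hypot(*(ce[i]-o)))
    h=cv2.convexHull(np.argwhere(l==k)[:,::-1].astype(np.int32)); M=np.zeros_like(m); cv2.fillConvexPoly(M,h,1)
    M=cv2.resize(M*255,None,fx=S,fy=S,interpolation=cv2.INTER_LINEAR)/255.
    def cost(p):
        t=np.radians(p[2]*100); B=np.array([[a,b,d] for a in(-.04,.04) for b in(-.022,.022) for d in(0,.02)])
        B=np.c_[p[0]+B[:,0]*np.cos(t)-B[:,1]*np.sin(t),p[1]+B[:,0]*np.sin(t)+B[:,1]*np.cos(t),z0+B[:,2]]
        I=np.zeros(M.shape,np.uint8); hh=cv2.convexHull(((proj(B)+.5)*S-.5).astype(np.float32))
        cv2.fillConvexPoly(I,np.round(hh*16).astype(np.int32),1,shift=4); return abs(I-M).sum()
    best=min((minimize(cost,[x0[0],x0[1],y/100],method='Nelder-Mead',options=dict(initial_simplex=np.array([x0[0],x0[1],y/100])+np.array([[0,0,0],[.01,0,0],[0,.01,0],[0,0,.08]]))) for y in(-15,-8,0,8)),key=lambda r:r.fun)
    print('fit x,y,yaw',best.x*[1,1,100],'resid px',best.fun/S/S,'of',M.sum()/S/S)
E
python3 -c "
from h import *
c=capture('scene'); fit(c,[.469,-.215]); fit(dict(np.load('scene0.npz')),[.675,-.2235]); plan([.4693,-.215,.2257],84)"
```

```text
fit x,y,yaw [ 0.4757039  -0.21378352 -5.40372094] resid px 34.6593137254902 of 330.9813725490196
fit x,y,yaw [ 0.67619943 -0.21543617  8.81724008] resid px 52.987009803921566 of 172.98627450980393
t 21.3 q [-0.27  0.17  0.62  1.94 -0.11  1.07  1.03] F [ 0.44 -0.32 -0.06] M [0.042 0.066 0.001] w 0.0937 pos [ 0.4606 -0.1657  0.2246]
shift [-0.2242 -0.1113 -0.0057] turn [-0.0005 -0.0005 -0.2642]
```

>>> send_rows(targets=[[-0.05,-0.03,0,0,0,-0.046,80],[-0.12,-0.06,0,0,0,-0.092,80],[-0.18,-0.09,0,0,0,-0.138,80],[-0.22,-0.1,0,0,0,-0.184,80],[-0.22,-0.1,0,0,0,-0.23,80]])

```text
time: 21.8
ee_pos: [0.4715, -0.2118, 0.2248]
tcp_rot: [-0.324, -3.123, 0.0]
wrist_force: [-0.5, 0.6, 0.1]
gripper_width: 0.0755
grip_force: 0.0
```

```bash
python3 -c "
from h import *
plan([.472,-.2145,.2257],84)"
```

```text
t 21.8 q [-0.11  0.23  0.55  1.87 -0.13  1.08  1.85] F [-0.53  0.61  0.1 ] M [ 0.024 -0.019 -0.064] w 0.0755 pos [ 0.4715 -0.2118  0.2248]
shift [-0.0054 -0.0127 -0.0043] turn [-0.0001 -0.0004 -0.0325]
```

>>> send_rows(targets=[[-0.005,-0.013,0.1,0,0,-0.032,80],[-0.005,-0.013,0.3,0,0,-0.032,80],[-0.005,-0.013,0.5,0,0,-0.032,80],[-0.005,-0.013,0.7,0,0,-0.032,80],[-0.005,-0.013,0.85,0,0,-0.032,80]])

```text
time: 22.3
ee_pos: [0.4708, -0.2132, 0.0529]
tcp_rot: [-0.175, -3.134, -0.001]
wrist_force: [1.6, -0.3, -0.1]
gripper_width: 0.0751
grip_force: 0.0
```

>>> send_rows(targets=[[0,0,0,0,0,0,80],[0,0,0.05,0,0,0,80],[0,0,0.1,0,0,0,80],[0,0,0.15,0,0,0,80],[0,0,0.17,0,0,0,80]])

```text
time: 22.8
ee_pos: [0.472, -0.2146, 0.0213]
tcp_rot: [-0.171, -3.137, -0.0]
wrist_force: [0.4, 0.3, -0.8]
gripper_width: 0.075
grip_force: 0.0
```

```bash
python3 -c "
from h import *
plan([.472,-.2145,.010],84)"
```

```text
t 22.8 q [ 0.03  0.53  0.42  2.02 -0.34  0.66  2.13] F [ 0.44  0.28 -0.78] M [-0.002 -0.023 -0.026] w 0.075 pos [ 0.472  -0.2146  0.0213]
shift [-0.      0.0004  0.0565] turn [ 0.     -0.     -0.0013]
```

>>> send_rows(targets=[[0,0,0.02,0,0,0,80],[0,0,0.04,0,0,0,80],[0,0,0.05,0,0,0,80],[0,0,0.055,0,0,0,80],[0,0,0.055,0,0,0,65]])

```text
time: 23.3
ee_pos: [0.472, -0.2148, 0.0108]
tcp_rot: [-0.171, -3.137, 0.0]
wrist_force: [0.6, -0.0, -0.5]
gripper_width: 0.0703
grip_force: 0.0
```

>>> send_rows(targets=[[0,0,0,0,0,0,50],[0,0,0,0,0,0,40],[0,0,0,0,0,0,40],[0,0,0,0,0,0,30],[0,0,0,0,0,0,30]], force=8)

```text
time: 23.8
ee_pos: [0.472, -0.2147, 0.0108]
tcp_rot: [0.171, 3.137, -0.0]
wrist_force: [-0.5, 0.7, 1.3]
gripper_width: 0.0441
grip_force: 7.9
```

>>> send_rows(targets=[[0,0,0,0,0,0,10],[0,0,0,0,0,0,0],[0,0,0,0,0,0,0],[0,0,0,0,0,0,0],[0,0,0,0,0,0,0]], force=25)

```text
time: 24.3
ee_pos: [0.4721, -0.2147, 0.0108]
tcp_rot: [0.171, 3.137, -0.0]
wrist_force: [-0.6, 1.3, 5.0]
gripper_width: 0.0437
grip_force: 24.9
```

>>> send_rows(targets=[[0,0,-0.02,0,0,0,0],[0,0,-0.15,0,0,0,0],[0,0,-0.4,0,0,0,0],[0,0,-0.65,0,0,0,0],[0,0,-0.9,0,0,0,0]])

```text
time: 24.8
ee_pos: [0.4712, -0.2148, 0.1927]
tcp_rot: [-0.171, -3.136, 0.0]
wrist_force: [1.9, 0.2, -2.1]
gripper_width: 0.0441
grip_force: 24.9
```

>>> send_rows(targets=[[0,0,-0.15,0,0,0,0],[0,0,-0.15,0,0,0,0],[0,0,-0.15,0,0,-0.02,0],[0,0,-0.15,0,0,-0.04,0],[0,0,-0.15,0,0,-0.079,0]])

```text
time: 25.3
ee_pos: [0.4714, -0.2144, 0.2197]
tcp_rot: [0.223, -3.132, -0.001]
wrist_force: [1.3, 0.8, -1.3]
gripper_width: 0.0442
grip_force: 24.9
```

```bash
python3 -c "
from h import *
plan([.4366,.2218,.22],98.2)"
```

```text
t 25.3 q [-0.07  0.23  0.51  1.87 -0.13  1.07  2.2 ] F [ 1.32  0.75 -1.25] M [ 0.003 -0.013  0.019] w 0.0442 pos [ 0.4714 -0.2144  0.2197]
shift [-1.3670e-01  2.1839e+00 -4.0000e-04] turn [ 0.0002 -0.0005 -0.0003]
```

>>> send_rows(targets=[[-0.01,0.1,0,0,0,0,0],[-0.02,0.27,0,0,0,0,0],[-0.03,0.47,0,0,0,0,0],[-0.04,0.67,0,0,0,0,0],[-0.05,0.87,0,0,0,0,0]])

```text
time: 25.8
ee_pos: [0.4567, -0.0396, 0.2199]
tcp_rot: [0.219, -3.133, 0.0]
wrist_force: [0.8, 0.2, -3.1]
gripper_width: 0.0436
grip_force: 24.9
```

>>> send_rows(targets=[[-0.01,0.2,0,0,0,0,0],[-0.02,0.4,0,0,0,0,0],[-0.03,0.6,0,0,0,0,0],[-0.04,0.8,0,0,0,0,0],[-0.05,0.95,0,0,0,0,0]])

```text
time: 26.3
ee_pos: [0.44, 0.1507, 0.2198]
tcp_rot: [0.221, -3.132, 0.0]
wrist_force: [0.3, 0.0, -2.0]
gripper_width: 0.0437
grip_force: 24.9
```

>>> send_rows(targets=[[-0.015,0.14,0,0,0,0,0],[-0.03,0.25,0,0,0,0,0],[-0.035,0.34,0,0,0,0,0],[-0.037,0.364,0,0,0,0,0],[-0.037,0.364,0,0,0,0,0]])

```text
time: 26.8
ee_pos: [0.438, 0.2215, 0.2199]
tcp_rot: [0.22, -3.133, 0.001]
wrist_force: [-0.3, -0.5, -3.1]
gripper_width: 0.0439
grip_force: 24.9
```

```bash
python3 -c "
from h import *
plan([.4366,.2218,.06],98.2)"
```

```text
t 26.8 q [-0.67  0.16  0.16  1.93 -0.03  1.06  1.21] F [-0.32 -0.51 -3.07] M [-0.023 -0.004  0.042] w 0.0439 pos [0.438  0.2215 0.2199]
shift [0.0057 0.0029 0.7997] turn [-0.0002 -0.0004 -0.0009]
```

>>> send_rows(targets=[[0.006,0.003,0.15,0,0,0,0],[0.006,0.003,0.35,0,0,0,0],[0.006,0.003,0.55,0,0,0,0],[0.006,0.003,0.72,0,0,0,0],[0.006,0.003,0.85,0,0,0,0]])

```text
time: 27.3
ee_pos: [0.4366, 0.2202, 0.0487]
tcp_rot: [0.217, -3.133, 0.002]
wrist_force: [0.6, 0.5, -1.8]
gripper_width: 0.0439
grip_force: 24.9
```

>>> send_rows(targets=[[0,0,0.05,0,0,0,0],[0,0,0.1,0,0,0,0],[0,0,0.13,0,0,0,0],[0,0,0.15,0,0,0,0],[0,0,0.16,0,0,0,0]])

```text
time: 27.8
ee_pos: [0.4375, 0.2222, 0.0191]
tcp_rot: [-0.219, 3.133, 0.0]
wrist_force: [-0.4, 0.1, -2.0]
gripper_width: 0.0438
grip_force: 24.9
```

```bash
python3 -c "
from h import *
plan([.4366,.2218,.007],98.2)
c=capture('top'); cv2.imwrite('pics/t2.png',cv2.resize(c['img'][170:270,90:240][:,:,::-1],None,fx=5,fy=5,interpolation=cv2.INTER_CUBIC))"
```

```text
t 27.8 q [-0.64  0.46  0.13  2.08 -0.1   0.6   1.27] F [-0.44  0.09 -2.  ] M [ 0.048 -0.049 -0.025] w 0.0438 pos [0.4375 0.2222 0.0191]
shift [ 0.0045 -0.0013  0.0603] turn [ 0.0001  0.0002 -0.0012]
```

View pics/t2.png

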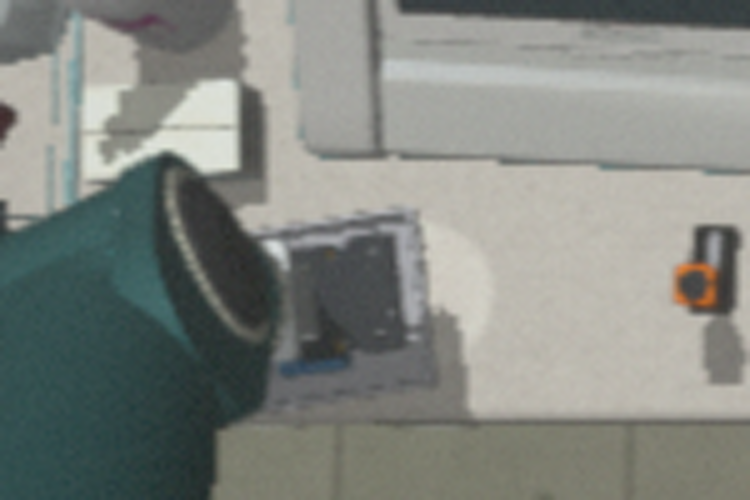

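The slab's blue front edge at (315,365) lies about 18 mm inside the tray's front rim at (340,402), so it is centred. The rod stands at (697,285).

>>> send_rows(targets=[[0,0,0.015,0,0,0,0],[0,0,0.03,0,0,0,0],[0,0,0.042,0,0,0,0],[0,0,0.05,0,0,0,0],[0,0,0.05,0,0,0,0]])

```text
time: 28.35
ee_pos: [0.437, 0.222, 0.0085]
tcp_rot: [0.219, -3.134, 0.0]
wrist_force: [-0.1, -0.5, -1.9]
gripper_width: 0.0441
grip_force: 24.9
```

>>> send_rows(targets=[[0,0,0.002,0,0,0,0],[0,0,0.004,0,0,0,0],[0,0,0.005,0,0,0,0],[0,0,0.005,0,0,0,0],[0,0,0.005,0,0,0,0]])

```text
time: 28.85
ee_pos: [0.4371, 0.2221, 0.0078]
tcp_rot: [-0.219, 3.134, -0.0]
wrist_force: [-0.1, -0.2, -2.0]
gripper_width: 0.0443
grip_force: 24.9
```

>>> send_rows(targets=[[0,0,0.002,0,0,0,0],[0,0,0.003,0,0,0,0],[0,0,0.004,0,0,0,0],[0,0,0.004,0,0,0,0],[0,0,0.004,0,0,0,0]])

```text
time: 29.35
ee_pos: [0.4371, 0.222, 0.0069]
tcp_rot: [0.219, -3.134, 0.0]
wrist_force: [0.1, -0.1, -1.7]
gripper_width: 0.0436
grip_force: 24.9
```

>>> send_rows(targets=[[0,0,0.001,0,0,0,0],[0,0,0.002,0,0,0,0],[0,0,0.003,0,0,0,0],[0,0,0.003,0,0,0,0],[0,0,0.003,0,0,0,0]])

```text
time: 29.85
ee_pos: [0.4371, 0.2221, 0.0068]
tcp_rot: [-0.219, 3.134, 0.0]
wrist_force: [-4.3, -2.7, 12.3]
gripper_width: 0.0438
grip_force: 24.9
```

Contact. Ease off a little, release, and rise.

>>> send_rows(targets=[[0,0,-0.002,0,0,0,0],[0,0,-0.002,0,0,0,47],[0,0,-0.002,0,0,0,52],[0,0,-0.002,0,0,0,60],[0,0,-0.002,0,0,0,68]], force=8)

```text
time: 30.35
ee_pos: [0.4371, 0.2221, 0.0067]
tcp_rot: [-0.219, 3.134, -0.0]
wrist_force: [-0.1, -0.4, -0.8]
gripper_width: 0.0604
grip_force: 0.0
```

>>> send_rows(targets=[[0,0,0,0,0,0,72],[0,0,0,0,0,0,72],[0,0,0,0,0,0,72],[0,0,-0.02,0,0,0,72],[0,0,-0.06,0,0,0,72]])

```text
time: 30.85
ee_pos: [0.4369, 0.2219, 0.0188]
tcp_rot: [0.219, -3.133, 0.001]
wrist_force: [-0.5, -0.3, -0.8]
gripper_width: 0.0676
grip_force: 0.0
```

>>> send_rows(targets=[[0,0,-0.1,0,0,0,72],[0,0,-0.3,0,0,0,72],[0,0,-0.5,0,0,0,72],[0,0,-0.7,0,0,0,72],[0,0,-0.9,0,0,0,72]])

```text
time: 31.35
ee_pos: [0.4368, 0.2218, 0.2012]
tcp_rot: [-0.219, 3.133, 0.0]
wrist_force: [0.2, 0.5, -0.3]
gripper_width: 0.0679
grip_force: 0.0
```

```bash
python3 -c "
from h import *
plan([.4366,.2218,.2],98.2)
c=capture('scene')
t=capture('top'); 
f=lambda i:cv2.resize(i[:,:,::-1],None,fx=3,fy=3,interpolation=cv2.INTER_CUBIC)
a=f(c['img'][150:250,100:360]); b=f(t['img'][160:260,90:350])
cv2.imwrite('pics/end.png',np.vstack([a,b])[:600,:800])"
```

```text
t 31.35 q [-0.68  0.18  0.16  1.95 -0.03  1.01  1.21] F [ 0.2   0.54 -0.25] M [ 0.09   0.039 -0.002] w 0.0679 pos [0.4368 0.2218 0.2012]
shift [ 0.0011 -0.      0.0061] turn [ 0.0001  0.0002 -0.0012]
```

View pics/end.png

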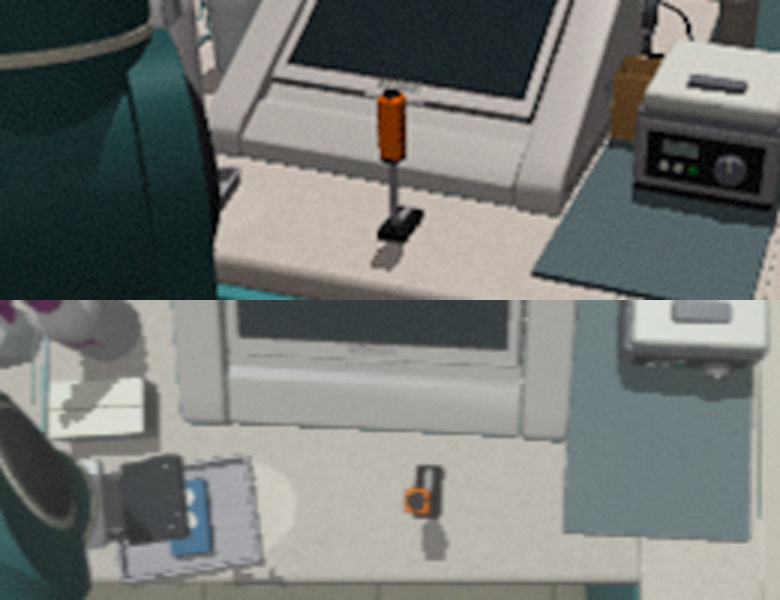

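The slab lies inside the tray (195,515) clear of its rim, the rod stands at (420,495) in front of the sealer, and the mat is empty.

```bash
python3 -c "
from h import *
w=cloud(capture('top')); a=w[160+195//1*0:260,90:350]
print([w[160+(v-300)//3,90+u//3].round(3).tolist() for u,v in((200,490),(203,520),(185,548),(207,545))])
print(job_done())"
```

```text
[[0.467, 0.208, 0.023], [0.434, 0.204, 0.022], [0.406, 0.223, 0.021], [0.409, 0.198, 0.02]]
the job is handed in; nothing more can be done
None
```

The slab was drawn out of the gap under about 8–11 N of shoe pressure (wrist-force readings) and now lies flat in the steel tray; the rod stands upright in front of the sealer, nothing else was knowingly touched, and the job was handed in at about 31 s.

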